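# Put the mill's clamp bars away in the divided tote

### The job

Put the two long and the two short white clamp bars away in the grey tote: long bars in the compartment at the end whose tag pictures a long bar, short bars in the one at the end whose tag pictures a short bar. Slide the tote's divider so that both lengths fit, and leave every bar lying flat on the tote's floor with its screws up, lengthwise in the tote, the two of a kind side by side. Leave the aluminium bracket and the round ceramic blank where they are.

Things in the scene. Friction and masses are not known exactly. Their poses are not given: they have to be found in the camera images.
- tote: Grey open tote fixed to the bench, 280 mm (x) by 156 mm (y) inside; floor 4 mm thick; walls 5 mm thick, tops 26 mm above the bench. Outside each end wall a 22 mm wide ledge carries a picture tag. A sliding divider splits its length into two compartments. Origin: centre of its underside, on the bench; x along its length, z up.
- divider (a joint): Position (m) of the divider's mid-plane along the tote's x; 0 = tote's middle, travel -0.08 to 0.08, starts near 0 (a long bar then fits neither side). Aluminium plate 6 mm thick across the tote, top 27 mm above the bench; on its middle a black grip tab 12 mm thick (tote x), 40 mm wide (tote y), 27 to 62 mm above the bench. About 2 N friction; stays where left.
- long_bar_1: long clamp bar: a white plastic bar 160 mm long, 22 mm wide and 30 mm high, with a row of three round steel screw heads (1 mm proud, look only) on its top. Two are alike and interchangeable. About 0.14 kg. Origin at the centre of its underside; x runs along its length, z up. Lies loose on the bench, screws up.
- long_bar_2: long clamp bar: a white plastic bar 160 mm long, 22 mm wide and 30 mm high, with a row of three round steel screw heads (1 mm proud, look only) on its top. Two are alike and interchangeable. About 0.14 kg. Origin at the centre of its underside; x runs along its length, z up. Lies loose on the bench, screws up.
- short_bar_1: short clamp bar: a white plastic bar 70 mm long, 22 mm wide and 30 mm high, with a row of two round steel screw heads (1 mm proud, look only) on its top. Two are alike and interchangeable. About 0.06 kg. Origin at the centre of its underside; x runs along its length, z up. Lies loose on the bench, screws up.
- short_bar_2: short clamp bar: a white plastic bar 70 mm long, 22 mm wide and 30 mm high, with a row of two round steel screw heads (1 mm proud, look only) on its top. Two are alike and interchangeable. About 0.06 kg. Origin at the centre of its underside; x runs along its length, z up. Lies loose on the bench, screws up.
- long_tag: Tag fixed on one end ledge of the tote: dark steel plate 20 (tote x) by 150 by 4 mm with a raised white picture of a long bar (130 mm, three dots). The compartment at its end is for the long bars; which end that is changes from start to start. Origin: centre of its underside, 156 mm from the tote's origin along the tote's x, either way.
- short_tag: Tag fixed on one end ledge of the tote: dark steel plate 20 (tote x) by 150 by 4 mm with a raised white picture of a short bar (57 mm, two dots). The compartment at its end is for the short bars; which end that is changes from start to start. Origin: centre of its underside, 156 mm from the tote's origin along the tote's x, either way.
- bracket: Aluminium angle bracket, foot 50 mm by 40 mm, upright flange 45 mm high. Loose bystander, must stay where it is. Origin at the centre of its underside.
- blank: Round white ceramic blank, 54 mm across, 18 mm high, with a thin rim at its foot. Loose bystander, must stay where it is. Origin at the centre of its underside.
Things that resemble listed ones, but are neither listed nor needed, are in the scene too. Leave any blue, brown or turquoise look-alike of the short_bar_2 alone.

How it is judged (in metres and radians):
At the end, for the whole second after the job is handed in: Long bars in the long tag's compartment, short bars in the short tag's, the divider between (15 mm or more off the middle, towards the short tag); each bar on the tote's floor, screws up within 0.08 rad, lengthwise within 0.2 rad (long) or 0.35 (short), released, at rest (z of long_bar_1 in the frame of tote between 0.001 and 0.01 m and angle between each of long_bar_1, long_bar_2, short_bar_1, short_bar_2's own z axis and vertical below 0.08 rad and angle between the x axis of each of long_bar_1, long_bar_2 and the x axis of tote, either way round below 0.2 rad and y of long_bar_1 in the frame of tote between -0.072 and 0.072 m and linear speed of each of long_bar_1, long_bar_2, short_bar_1, short_bar_2 below 0.01 m/s and x of long_bar_1 in the frame of tote between -0.075 and 0.075 m and z of long_bar_2 in the frame of tote between 0.001 and 0.01 m and y of long_bar_2 in the frame of tote between -0.072 and 0.072 m and x of long_bar_2 in the frame of tote between -0.075 and 0.075 m and z of short_bar_1 in the frame of tote between 0.001 and 0.01 m and angle between the x axis of each of short_bar_1, short_bar_2 and the x axis of tote, either way round below 0.35 rad and y of short_bar_1 in the frame of tote between -0.072 and 0.072 m and x of short_bar_1 in the frame of tote between -0.12 and 0.12 m and z of short_bar_2 in the frame of tote between 0.001 and 0.01 m and y of short_bar_2 in the frame of tote between -0.072 and 0.072 m and x of short_bar_2 in the frame of tote between -0.12 and 0.12 m and ((x of long_tag in the frame of tote above 0.05 m and value of joint divider below -0.015 m and x of each of long_bar_1, long_bar_2 in the frame of tote above 0.005 m and x of each of short_bar_1, short_bar_2 in the frame of tote below -0.04 m) or (x of long_tag in the frame of tote below -0.05 m and value of joint divider above 0.015 m and x of each of long_bar_1, long_bar_2 in the frame of tote below -0.005 m and x of each of short_bar_1, short_bar_2 in the frame of tote above 0.04 m))); the robot touches nothing.
It fails at once if the bracket was disturbed (moved more than 20 mm) (distance of bracket from where it was at the start of the episode above 0.02 m).
It fails at once if the blank was disturbed (moved more than 20 mm) (distance of blank from where it was at the start of the episode above 0.02 m).
It also fails if it takes over 106 s, if anything falls off the work surface, if the arm or the gripper's body presses on something with over 40 N, if the wrist force passes 120 N, or if a joint passes its speed limit or range.

### The arm

A 6-joint arm with a two-finger parallel gripper is mounted at the origin on the work surface. World frame = base frame: x ahead of the robot, y to its left, z up, the work surface at z = 0. Lengths are in mm, angles in rad, forces in N, time in s.
With the tool pointing down it reaches from about 350 to 875 mm from the base axis. Payload 4.2 kg.
Tool frame: the origin (TCP) lies where the fingers leave the gripper's body, on its centre line; the fingertips stand 73 mm ahead of it and the grasp point (between the pads) lies 54 mm ahead of it; z points along the fingers, y is the direction in which the jaws open and shut (so a half turn about z gives the same grasp; the last joint's range is limited). The gripper opens to 85 mm and grips with 20 to 120 N. Pads are 22 mm wide; open, the fingers measure 114 mm over their backs; the gripper's body (76 mm by 85 mm) begins 54 mm behind the grasp point. The pads swing forward as they close: fully open they stand 13 mm farther back than shut.
Start: joints at [-1.08, 0.385, 0.008, 0, -1.194, -0.259], TCP at [143.599, -608.259, 303.912] pointing down, gripper open.
Joint ranges: [-3.14, 3.14], [-1.21, 2.06], [-1.07, 1.41], [-3.16, 2.05], [-2.99, -0.16], [-3.1, 3.1]. Speed limits (rad/s): [2.79, 2.79, 3.14, 3.14, 3.14, 3.14].

### API

Orientations are given as a unit quaternion [x, y, z, w].
In Python, from bench import arm gives the robot as it stands.
- The arm moves only by the tool apply_moves, never from a script. Its argument "increments" is a list that holds one entry, the list of rows, each a list of 7 numbers: the shift along the tool's x, y, z scaled (see below), then the turn, a rotation vector about the tool's x, y, z scaled (see below), then the gripper's target within -1 to 1 (fully open at 1, half-way at 0, shut at -1). A call has 1 to 10 rows; each row is the pose to reach, as a shift and turn from the pose commanded when the call began, along the tool's axes at that moment; what a row does not reach only later rows make up. The controller multiplies each number of a shift by 100 mm and each number of a turn by 0.5 rad. A row lasts 1/10 s, in which the tool goes at most 50 mm and 8.59 degrees, less where a joint would pass 70% of its speed; a pose out of reach is approached as far as the arm can. A call with a number of a shift or a turn outside -1 to 1 is refused whole. A call with a gripper value outside its range is refused whole. The fingers move at their own pace and stop on an object; the grip force is fixed at half the most. Time passes only in rows, so rows that repeat a pose let the fingers close. It gives the time, the measured TCP pose, the force and the opening at its end, in the units of the state.
- arm.read_state(): the state, without advancing time (a new reading comes with each control period).
- arm.get_image(name): name is "scene" or "top" or "wrist"; returns a dict with "img" (384x512x3 uint8, red, green, blue), "fx", "fy", "cx", "cy" (pixels), "pose" (4x4, takes a point from camera to world coordinates). Camera axes: x right, y up, looking along -z (the intrinsics and any distortion apply to the point x, -y, -z); pixel columns grow to the right and rows downward; lengths in mm; the calibration is good to about 2 mm. A picture is of the moment at which its call begins. There is no depth.
- arm.job_done(): hands the job in, once; it reports no verdict.
Trained networks look in a picture, given as the dict that the camera call returned (one of the last four; its "shot" number tells which), for a name from the list of things; names that differ only in an ending like _2 or _b are one class to them, and where a whole thing is asked for, a point or a joint stands for the part that bears it (a point fixed in the world has none). Each returns a list of dicts, best first, with "conf" (0 to 1); they miss things now and then, are a little off and sometimes report something else, mostly with a low value. They report only what shows in the picture. A call takes as long as a camera call. They do not tell look-alikes from the thing itself.
- arm.outline_of(label, picture): "pixels" (384x512 bool, what is visible of it) and "box" ([centre column, centre row, width, height] in pixels, round what is visible of it).
- arm.mark_of(label, picture): "at" ([column, row] in pixels: a listed point, or the origin of a listed thing).
The state is a dict: "clock": time; "joints": joint angles; "joint_vel": joint speeds; "joint_efforts": joint torques, N m; "position": TCP position; "ee_rot": TCP orientation; "contact_force": force on the tool from outside, world axes, zero at the start; "wrist_torque": the same for the moment, N m; "gripper_width": finger opening in mm.
Only numpy, scipy, OpenCV 4.12 (cv2) and the standard library are available. Lean on these libraries where they do the work, as an engineer would, in place of code of your own. Each camera call takes 0.05 s, during which the arm holds its last target.

## Working session

There is one attempt and no reset: what is moved stays moved. The work goes in short steps, Python scripts to look and compute and a tool call to move; the robot and the scene stay as the last step left them, time stands still between calls to the robot, and variables do not carry over. Pictures are saved under pics/ and viewed, and the job is handed in when it is done.

Besides the shell and the picture viewer there is one more tool, called after "Emit:" as name(argument=value, ...) on one line, values as JSON. apply_moves: Moves the arm, as the interface text tells. Shifts and turns lie within -1 to 1; 1 stands for 100 mm of shift or 0.5 rad of turn. Its arguments: {"type":"object","properties":{"increments":{"type":"array"}},"required":["increments"]}

```bash
ls; mkdir -p pics; python3 - <<'E'
from bench import arm
import cv2
s=arm.read_state()
print({k:s[k] for k in ('clock','position','ee_rot','gripper_width')})
for n in('scene','top','wrist'):
    p=arm.get_image(n)
    cv2.imwrite(f'pics/{n}0.png',p['img'][:,:,::-1])
    print(n,p['fx'],p['fy'],p['cx'],p['cy'],p['pose'],[k for k in p])
E
```

```text
pics
{'clock': 0.0, 'position': array([ 143.50073309, -607.86503307,  302.81550598]), 'ee_rot': array([-1.15540079e-01,  9.93302231e-01,  1.06791991e-03, -1.67965572e-04]), 'gripper_width': 85.16240146467219}
scene 486.12938802202314 486.12938802202314 258.6235865988123 192.57676211123038 [[ 2.49550149e-02 -7.44186736e-01  6.67505318e-01  1.35303227e+03]
 [ 9.99684365e-01  1.66389721e-02 -1.88232746e-02 -6.75292824e+01]
 [ 2.90142895e-03  6.67764365e-01  7.44367070e-01  8.81384015e+02]
 [ 0.00000000e+00  0.00000000e+00  0.00000000e+00  1.00000000e+00]] ['img', 'fx', 'fy', 'cx', 'cy', 'pose', 'shot']
top 352.6681727573886 352.6681727573886 256.45839099305954 187.6457511421056 [[ 2.38743062e-02  9.95424581e-01 -9.25198418e-02  5.13424883e+02]
 [-9.99676552e-01  2.45822421e-02  6.51950865e-03 -5.53810416e+01]
 [ 8.76402432e-03  9.23342678e-02  9.95689497e-01  8.73776925e+02]
 [ 0.00000000e+00  0.00000000e+00  0.00000000e+00  1.00000000e+00]] ['img', 'fx', 'fy', 'cx', 'cy', 'pose', 'shot']
wrist 296.91284088731044 296.91284088731044 253.8767450620118 188.46721572605236 [[-2.30508624e-01 -9.39811302e-01 -2.52231027e-01  7.97888320e+01]
 [ 9.73068648e-01 -2.22154499e-01 -6.15206061e-02 -6.23365580e+02]
 [ 1.78350346e-03 -2.59619134e-01  9.65709441e-01  3.72932623e+02]
 [ 0.00000000e+00  0.00000000e+00  0.00000000e+00  1.00000000e+00]] ['img', 'fx', 'fy', 'cx', 'cy', 'pose', 'shot']
```

View pics/top0.png

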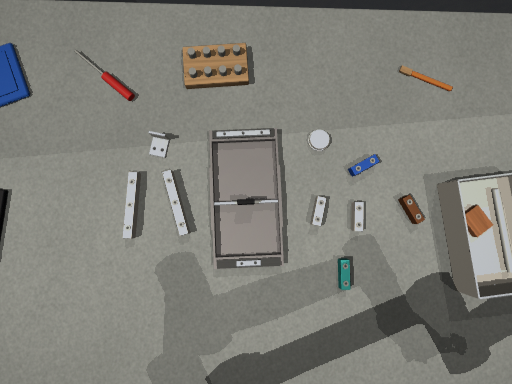

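View pics/scene0.png

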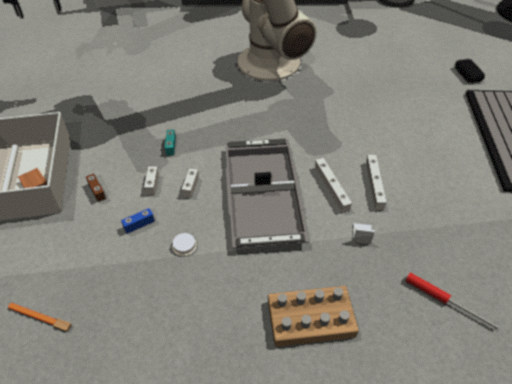

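```bash
cat > h.py <<'E'
from bench import arm
import cv2, numpy as np
def ray(p,uv):
    uv=np.atleast_2d(np.asarray(uv,float)); d=np.c_[(uv[:,0]-p['cx'])/p['fx'],-(uv[:,1]-p['cy'])/p['fy'],-np.ones(len(uv))]
    return p['pose'][:3,3], d@p['pose'][:3,:3].T
def unp(p,uv,z):
    o,d=ray(p,uv); t=(z-o[2])/d[:,2]; return (o+t[:,None]*d)[:,:2]
def proj(p,X):
    X=np.atleast_2d(np.asarray(X,float)); c=(X-p['pose'][:3,3])@p['pose'][:3,:3]
    return np.c_[p['cx']-p['fx']*c[:,0]/c[:,2], p['cy']+p['fy']*c[:,1]/c[:,2]]
def rect(p,mask,z):
    cs,_=cv2.findContours(mask.astype(np.uint8),cv2.RETR_EXTERNAL,cv2.CHAIN_APPROX_NONE)
    c=max(cs,key=cv2.contourArea)[:,0,:]
    w=unp(p,c,z).astype(np.float32)
    (cx,cy),(a,b),t=cv2.minAreaRect(w)
    if a<b:a,b,t=b,a,t+90
    t=(t+90)%180-90
    return [round(float(v),1) for v in (cx,cy,a,b,t)]
E
python3 - <<'E'
from h import *
p=arm.get_image('top'); img=p['img']
for l,z in(('long_bar_1',15),('short_bar_1',15),('tote',13),('divider',27),('bracket',0),('blank',9),('long_tag',8),('short_tag',8)):
    for o in arm.outline_of(l,p):
        m=o['pixels']
        print(l,round(o['conf'],2),np.round(o['box']),rect(p,m,z))
        if 'bar' in l:
            g=img.min(2); b=m&(g>165); 
            if b.sum()>30: print('   bright',rect(p,b,30), b.sum())
big=lambda x,y,w,h,k:cv2.resize(img[y:y+h,x:x+w,::-1],None,fx=k,fy=k,interpolation=cv2.INTER_CUBIC)
cv2.imwrite('pics/t1.png',big(195,120,100,155,3.8))
cv2.imwrite('pics/t2.png',big(110,120,90,130,4))
cv2.imwrite('pics/t3.png',big(295,120,140,175,3.4))
E
```

```text
long_bar_1 0.92 [177. 203.  25.  67.] [554.2, 134.4, 162.8, 27.2, 17.9]
   bright [552.8, 133.8, 158.1, 20.3, 18.0] 514
long_bar_1 0.8 [133. 207.  17.  63.] [545.2, 241.4, 162.3, 31.6, -1.9]
   bright [544.7, 241.1, 156.2, 20.6, -1.9] 533
long_bar_1 0.67 [319. 139.  22.  21.] [717.0, -210.8, 53.2, 49.7, 0.6]
   bright [714.8, -210.5, 44.8, 44.0, 0.6] 292
long_bar_1 0.38 [249. 198.  75. 137.] [568.3, -35.3, 333.1, 175.0, 4.5]
   bright [554.0, 12.3, 50.3, 4.6, -85.2] 79
long_bar_1 0.32 [242. 132.  60.  11.] [728.6, -23.4, 152.0, 21.3, -86.1]
   bright [724.1, -0.6, 38.9, 9.9, -88.5] 192
short_bar_1 0.93 [346. 274.  11.  32.] [391.9, -274.7, 73.2, 28.5, 2.2]
short_bar_1 0.76 [319. 213.  14.  30.] [540.0, -211.9, 68.8, 26.2, -10.9]
   bright [539.7, -211.3, 66.6, 19.7, -10.9] 190
short_bar_1 0.75 [359. 216.  16.  27.] [530.1, -307.3, 68.6, 29.3, -0.2]
   bright [529.9, -306.5, 67.2, 16.8, -0.1] 188
short_bar_1 0.66 [411. 209.  23.  31.] [551.0, -439.4, 73.7, 33.3, 30.8]
short_bar_1 0.49 [363. 166.  23.  20.] [655.6, -322.9, 74.5, 21.0, -59.0]
short_bar_1 0.24 [243. 135.  64.   9.] [728.6, -23.3, 151.9, 21.4, -86.0]
   bright [724.1, -0.6, 38.9, 9.9, -88.5] 192
tote 0.62 [247. 198.  79. 139.] [570.5, -33.5, 336.3, 179.3, 3.8]
divider 0.55 [247. 201.  65.   8.] [558.1, -35.5, 151.3, 12.0, -88.6]
bracket 0.55 [161. 145.  20.  25.] [697.4, 186.0, 58.1, 43.8, -0.6]
blank 0.94 [320. 140.  22.  20.] [718.4, -211.9, 53.5, 50.1, 0.6]
long_tag 0.58 [242. 133.  66.   8.] [729.9, -24.4, 155.6, 24.7, -85.2]
short_tag 0.68 [249. 264.  64.  13.] [412.1, -46.2, 152.6, 20.7, -86.1]
```

View pics/t1.png

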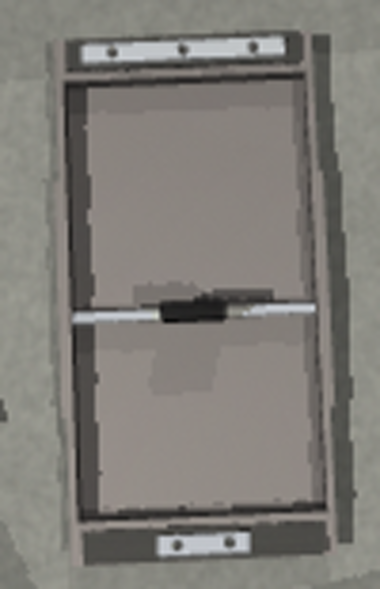

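View pics/t2.png

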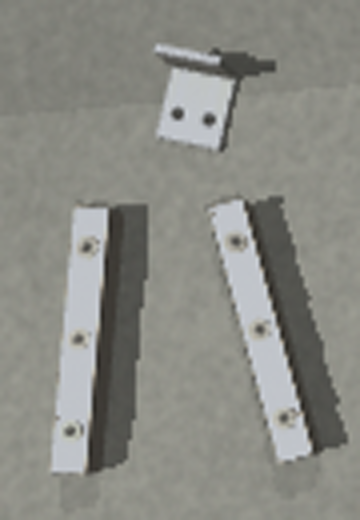

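View pics/t3.png

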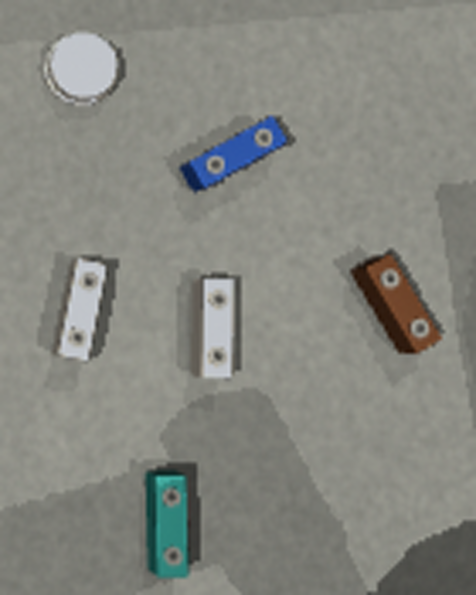

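```bash
cat >> h.py <<'E'
def T(cx,cy,th,pts):
    c,s=np.cos(th),np.sin(th); P=np.atleast_2d(np.asarray(pts,float)); 
    return np.c_[cx+c*P[:,0]-s*P[:,1],cy+s*P[:,0]+c*P[:,1],P[:,2]]
def box(L,W,z): return [(L/2,W/2,z),(L/2,-W/2,z),(-L/2,-W/2,z),(-L/2,W/2,z)]
def overlay(p,items,crop,k,fn):
    x,y,w,h=crop
    im=cv2.resize(p['img'][y:y+h,x:x+w,::-1],None,fx=k,fy=k,interpolation=cv2.INTER_CUBIC)
    for (cx,cy,th,pts,col) in items:
        q=proj(p,T(cx,cy,th,pts)); q=((q-[x,y]+0.5)*k-.5)
        cv2.polylines(im,[np.round(q*8).astype(np.int32)],True,col,1,cv2.LINE_AA,3)
    cv2.imwrite(fn,im)
TOTE=(570.5,-35,np.radians(4.0))
BARS={'L1':(553.3,134,np.radians(18),160),'L2':(544.9,241.2,np.radians(-1.9),160),'S1':(540,-211.5,np.radians(-10.9),70),'S2':(530,-306.8,np.radians(-.5),70)}
def items(tote=TOTE,bars=BARS,div=0):
    G=(0,255,0);R=(0,0,255)
    it=[(*tote,box(280,156,26),G),(*tote,box(290,166,26),R),(*tote,box(280,156,4),(255,255,0))]
    it.append((*tote,[(div-3,-78,27),(div-3,78,27),(div+3,78,27),(div+3,-78,27)],(255,0,255)))
    it.append((*tote,[(div-6,-20,62),(div-6,20,62),(div+6,20,62),(div+6,-20,62)],(255,0,255)))
    for b in bars.values(): it.append((*b[:3],box(b[3],22,30),G))
    return it
E
python3 - <<'E'
from h import *
p=arm.get_image('top'); s=arm.get_image('scene')
overlay(p,items(),(115,115,180,165),3.5,'pics/o1.png')
overlay(p,items(),(300,180,80,60),8,'pics/o2.png')
overlay(s,items(),(140,130,260,125),3,'pics/o3.png')
E
```

```text
(no output)
```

View pics/o1.png

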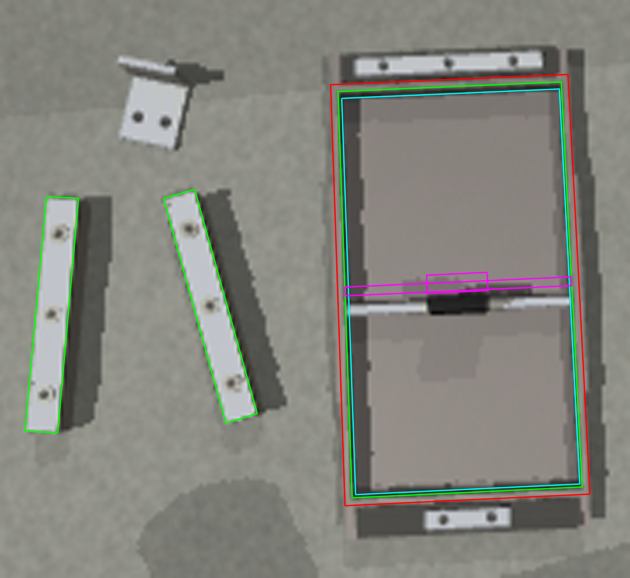

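View pics/o2.png

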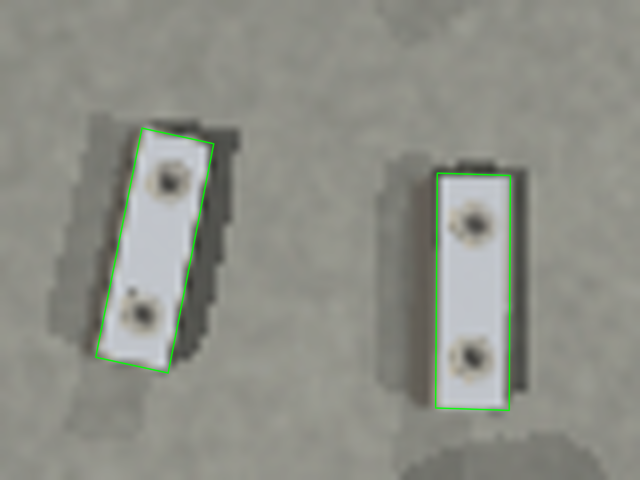

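View pics/o3.png

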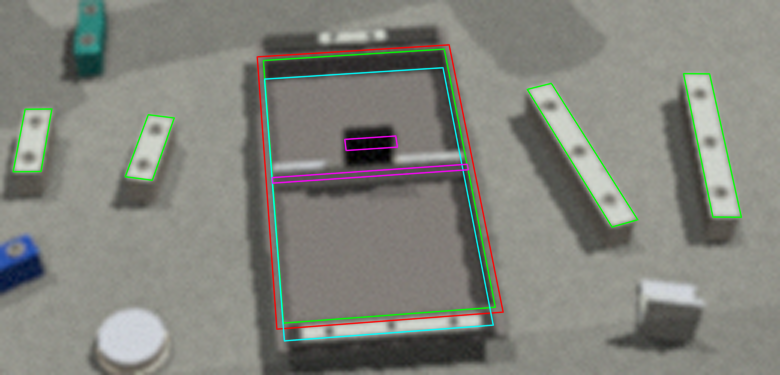

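```bash
python3 - <<'E'
from h import *
p=arm.get_image('top'); s=arm.get_image('scene')
it=items((571,-35.5,np.radians(3.0)),div=-11)
overlay(p,it,(205,120,85,60),8,'pics/o4.png')
overlay(p,it,(205,220,85,60),8,'pics/o5.png')
overlay(s,it,(215,130,105,125),5,'pics/o6.png')
E
```

```text
(no output)
```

View pics/o4.png

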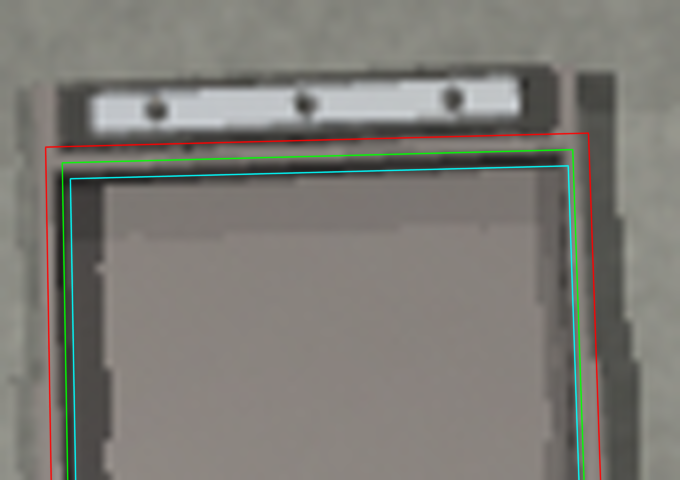

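View pics/o5.png

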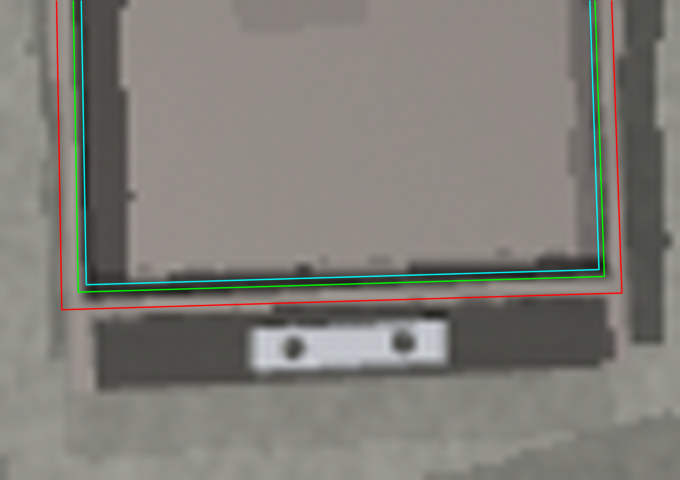

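View pics/o6.png

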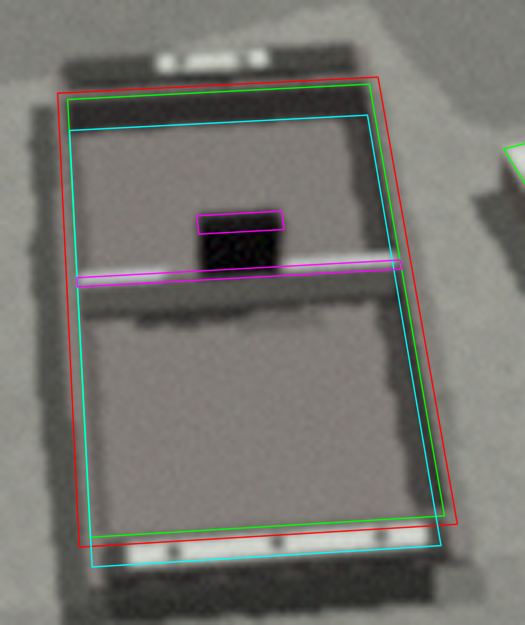

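```bash
cat >> h.py <<'E'
from scipy.spatial.transform import Rotation as Ro
TOTE=(571,-35.5,np.radians(3.2))
def tw(x,y,tote=TOTE): return T(*tote,[(x,y,0)])[0,:2]
def plan(x,y,z,yaw):
    """yaw = world angle (deg) of the bar/tote long axis; tool x = minus that axis (or plus), tool y across"""
    s=arm.read_state(); R=Ro.from_quat(s['ee_rot']); pos=np.array(s['position'])
    a=np.radians(yaw); xt=-np.array([np.cos(a),np.sin(a),0]); zt=np.array([0,0,-1.]); yt=np.cross(zt,xt)
    Rt=Ro.from_matrix(np.c_[xt,yt,zt])
    d=R.inv().apply(np.array([x,y,z])-pos)/100; r=(R.inv()*Rt).as_rotvec()/0.5
    n=max(1,int(np.ceil(max(abs(np.r_[d,r]).max()-0.004,0))))
    print('at',np.round(pos,1),'w',round(s['gripper_width'],1),'t',round(s['clock'],2),'F',np.round(s['contact_force'],1))
    print('target',np.round([x,y,z,yaw],1),'total shift/100',np.round(d,3),'turn/.5',np.round(r,3),'calls',n)
E
python3 - <<'E'
from h import *
x,y=tw(40,0); plan(x,y,200,3.2)
E
```

```text
at [ 143.6 -608.3  304. ] w 85.5 t 0.8 F [-0.2  0.  -0.6]
target [610.9 -33.3 200.    3.2] total shift/100 [-5.87   4.523  1.039] turn/.5 [-0.    -0.     0.352] calls 6
```

Emit:
apply_moves(increments=[[[-1,0.77,0,0,0,0.352,-1],[-1,0.77,0,0,0,0.352,-1],[-1,0.77,0,0,0,0.352,-1],[-1,0.77,0,0,0,0.352,-1]]])

```text
clock: 1.2
position: [224.9, -508.1, 304.6]
ee_rot: [-0.03, 1.0, -0.0, 0.0]
contact_force: [0.4, -0.4, -1.1]
gripper_width: 28.2
```

```bash
python3 - <<'E'
from h import *
x,y=tw(40,0); plan(x,y,200,3.2)
E
```

```text
at [ 224.9 -508.1  304.6] w 28.2 t 1.2 F [ 0.4 -0.4 -1.1]
target [610.9 -33.3 200.    3.2] total shift/100 [-4.136  4.51   1.048] turn/.5 [-0.001  0.002  0.008] calls 5
```

Emit:
apply_moves(increments=[[[-0.82,0.9,0,0,0,0,-1],[-0.82,0.9,0,0,0,0,-1],[-0.82,0.9,0,0,0,0,-1]]])

```text
clock: 1.5
position: [301.3, -414.3, 304.2]
ee_rot: [-0.029, 1.0, -0.0, 0.0]
contact_force: [1.0, -0.5, -0.1]
gripper_width: 0.1
```

Emit:
apply_moves(increments=[[[-0.83,0.9,0,0,0,0,-1],[-0.83,0.9,0,0,0,0,-1],[-0.83,0.9,0,0,0,0,-1]]])

```text
clock: 1.8
position: [379.6, -319.7, 304.3]
ee_rot: [-0.029, 1.0, -0.0, 0.001]
contact_force: [-0.1, 0.0, 0.1]
gripper_width: 0.0
```

Emit:
apply_moves(increments=[[[-0.83,0.9,0.2,0,0,0,-1],[-0.83,0.9,0.2,0,0,0,-1],[-0.83,0.9,0.2,0,0,0,-1]]])

```text
clock: 2.1
position: [457.5, -225.1, 283.5]
ee_rot: [-0.029, 1.0, 0.0, 0.0]
contact_force: [0.1, -0.2, -0.3]
gripper_width: 0.3
```

Emit:
apply_moves(increments=[[[-0.83,0.9,0.3,0,0,0,-1],[-0.83,0.9,0.3,0,0,0,-1],[-0.83,0.9,0.3,0,0,0,-1]]])

```text
clock: 2.4
position: [535.5, -130.5, 253.0]
ee_rot: [-0.029, 1.0, -0.0, -0.0]
contact_force: [0.2, -0.6, 0.8]
gripper_width: -0.1
```

Emit:
apply_moves(increments=[[[-0.83,0.9,0.5,0,0,0,-1],[-0.83,0.9,0.5,0,0,0,-1],[-0.83,0.9,0.5,0,0,0,-1],[-0.83,0.9,0.5,0,0,0,-1]]])

```text
clock: 2.8
position: [613.1, -35.7, 201.1]
ee_rot: [-0.029, 1.0, -0.0, -0.001]
contact_force: [-0.9, 0.3, -0.8]
gripper_width: -0.2
```

```bash
python3 - <<'E'
from h import *
x,y=tw(40,0); plan(x,y,105,3.2)
p=arm.get_image('wrist'); cv2.imwrite('pics/w1.png',p['img'][:,:,::-1])
overlay(p,items(TOTE,div=-10),(0,0,512,384),1.5,'pics/w1o.png')
E
```

```text
at [613.1 -35.7 201.1] w -0.2 t 2.8 F [-0.9  0.3 -0.8]
target [610.9 -33.3 105.    3.2] total shift/100 [0.018 0.026 0.961] turn/.5 [-0.001 -0.006  0.006] calls 1
```

View pics/w1o.png

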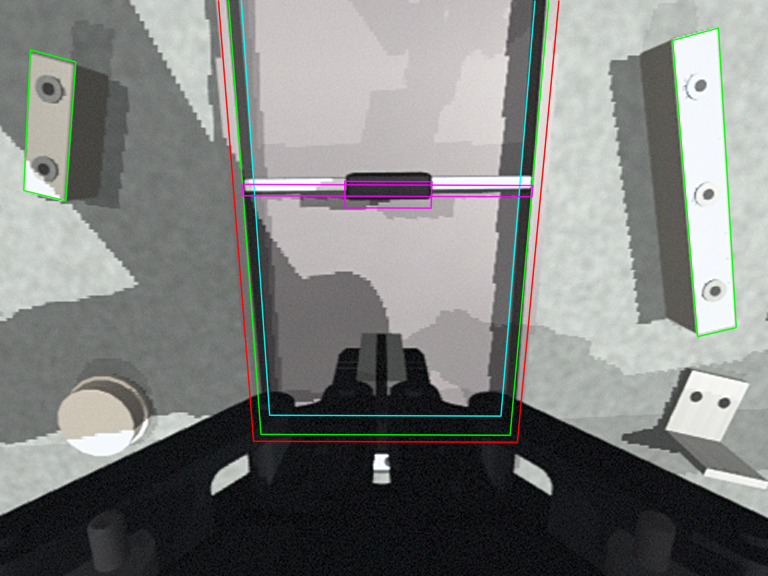

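Emit:
apply_moves(increments=[[[0.02,0.02,0.5,0,0,0,-1],[0.02,0.02,0.96,0,0,0,-1],[0.02,0.02,0.96,0,0,0,-1]]])

```text
clock: 3.15
position: [605.0, -37.8, 102.3]
ee_rot: [-0.026, 1.0, -0.001, -0.007]
contact_force: [-1.4, -0.1, -1.0]
gripper_width: -0.1
```

Emit:
apply_moves(increments=[[[0.2,0,0,0,0,0,-1],[0.3,0,0,0,0,0,-1],[0.4,0,0,0,0,0,-1],[0.5,0,0,0,0,0,-1],[0.6,0,0,0,0,0,-1],[0.68,0,0,0,0,0,-1],[0.68,0,0,0,0,0,-1]]])

```text
clock: 3.85
position: [540.1, -39.9, 108.2]
ee_rot: [-0.028, 1.0, 0.0, -0.001]
contact_force: [0.5, 0.5, 0.2]
gripper_width: -0.1
```

```bash
python3 - <<'E'
from h import *
x,y=tw(-28,0); plan(x,y,105,3.2)
p=arm.get_image('top'); overlay(p,items(TOTE,div=-45),(200,120,90,155),3.8,'pics/d1.png')
E
```

```text
at [540.1 -39.9 108.2] w -0.1 t 3.85 F [0.5 0.5 0.2]
target [543.  -37.1 105.    3.2] total shift/100 [-0.031  0.027  0.032] turn/.5 [ 0.    -0.003 -0.001] calls 1
```

View pics/d1.png

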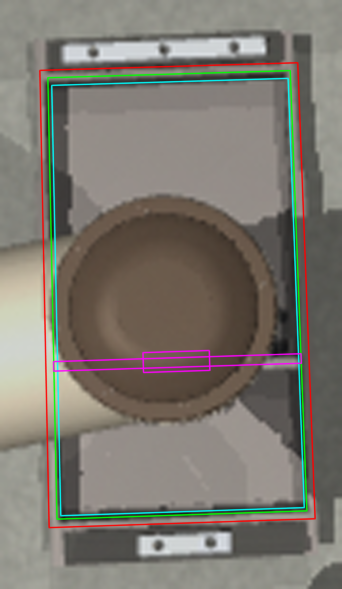

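Emit:
apply_moves(increments=[[[-0.05,0,-0.1,0,0,0,-1],[-0.05,0.2,-0.5,0,0,0,0.2],[-0.05,0.5,-0.9,0,0,0,0.2],[-0.05,0.9,-0.9,0,0,0,0.2],[-0.05,0.9,-0.9,0,0,0,0.2],[-0.05,0.9,-0.9,0,0,0,0.2]]])

```text
clock: 4.5
position: [541.4, 51.2, 198.1]
ee_rot: [-0.029, 1.0, -0.0, -0.0]
contact_force: [0.4, 0.1, 0.0]
gripper_width: 51.3
```

```bash
python3 - <<'E'
from h import *
plan(553.3,134,130,18)
E
```

```text
at [541.4  51.2 198.1] w 51.3 t 4.5 F [0.4 0.1 0. ]
target [553.3 134.  130.   18. ] total shift/100 [-0.167  0.82   0.681] turn/.5 [ 0.    -0.001 -0.513] calls 1
```

Emit:
apply_moves(increments=[[[-0.17,0.82,0.68,0,0,-0.513,0.2],[-0.17,0.82,0.68,0,0,-0.513,0.2],[-0.17,0.82,0.68,0,0,-0.513,0.2],[-0.17,0.82,0.68,0,0,-0.513,0.2],[-0.17,0.82,0.68,0,0,-0.513,0.2]]])

```text
clock: 5.0
position: [554.0, 132.1, 130.1]
ee_rot: [-0.155, 0.988, -0.0, -0.0]
contact_force: [-0.1, -0.4, 0.7]
gripper_width: 51.4
```

```bash
python3 - <<'E'
from h import *
plan(553.3,134,78,18)
p=arm.get_image('top'); overlay(p,items(TOTE,div=-47),(200,120,90,155),3.6,'pics/d2.png')
p=arm.get_image('wrist'); overlay(p,items(TOTE,div=-47),(0,0,512,384),1.2,'pics/w2.png')
E
```

```text
at [554.  132.1 130.1] w 51.4 t 5.0 F [-0.1 -0.4  0.7]
target [553.3 134.   78.   18. ] total shift/100 [0.001 0.021 0.521] turn/.5 [-0.001 -0.001 -0.007] calls 1
```

View pics/d2.png

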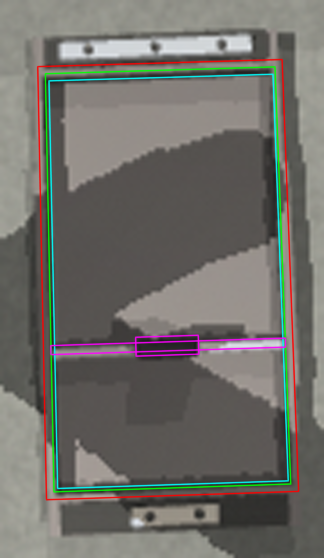

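View pics/w2.png

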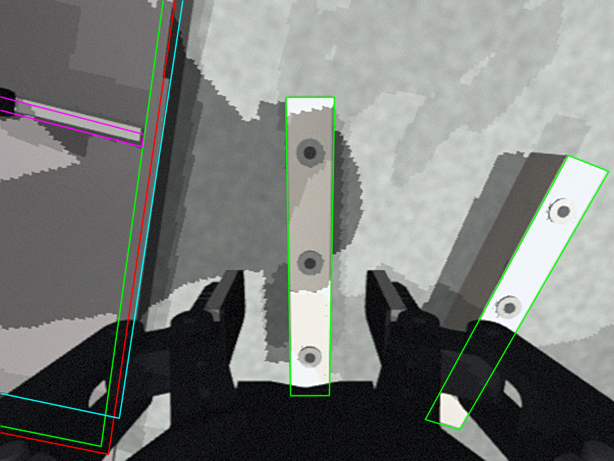

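Emit:
apply_moves(increments=[[[0,0.01,0.3,0,0,0,0.2],[0,0.01,0.5,0,0,0,0.2],[0,0.01,0.52,0,0,0,0.2],[0,0.01,0.52,0,0,0,0.2],[0,0.01,0.52,0,0,0,-1],[0,0.01,0.52,0,0,0,-1],[0,0.01,0.52,0,0,0,-1],[0,0.01,0.52,0,0,0,-1],[0,0.01,0.52,0,0,0,-1],[0,0.01,0.52,0,0,0,-1]]])

```text
clock: 6.1
position: [554.4, 134.4, 79.6]
ee_rot: [-0.156, 0.988, 0.0, 0.001]
contact_force: [0.2, -0.7, 6.3]
gripper_width: 20.9
```

Emit:
apply_moves(increments=[[[0,0,-0.2,0,0,0,-1],[0,0,-0.5,0,0,0,-1],[0,0,-0.8,0,0,0,-1],[0,0,-0.8,0,0,0,-1],[0,0,-0.8,0,0,0,-1]]])

```text
clock: 6.6
position: [553.3, 134.1, 158.4]
ee_rot: [-0.155, 0.988, 0.0, 0.0]
contact_force: [0.7, 0.1, -1.9]
gripper_width: 20.7
```

```bash
python3 - <<'E'
from h import *
x,y=tw(48,32); plan(x,y,150,3.2)
p=arm.get_image('wrist'); overlay(p,items(TOTE,div=-47),(0,0,512,384),1.2,'pics/w3.png')
E
```

```text
at [553.3 134.1 158.4] w 20.7 t 6.6 F [ 0.7  0.1 -1.9]
target [617.1  -0.9 150.    3.2] total shift/100 [-0.193 -1.481  0.083] turn/.5 [0.002 0.002 0.512] calls 2
```

View pics/w3.png

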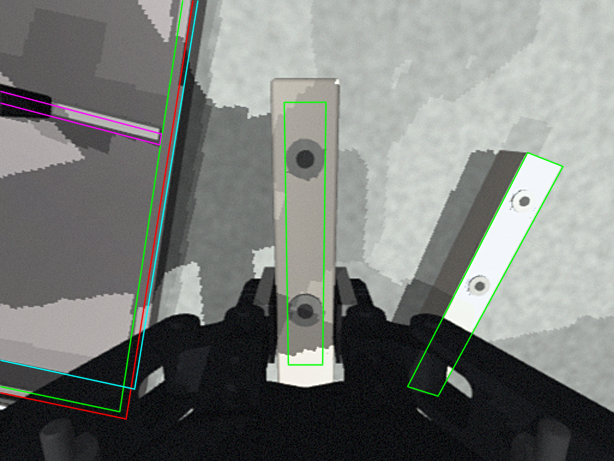

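Emit:
apply_moves(increments=[[[-0.1,-0.75,0,0,0,0.25,-1],[-0.1,-0.75,0,0,0,0.51,-1],[-0.1,-0.75,0,0,0,0.51,-1],[-0.1,-0.75,0,0,0,0.51,-1],[-0.1,-0.75,0,0,0,0.51,-1]]])

```text
clock: 7.15
position: [585.4, 66.1, 156.9]
ee_rot: [-0.029, 1.0, -0.0, -0.001]
contact_force: [0.5, -0.2, -2.3]
gripper_width: 20.3
```

```bash
python3 - <<'E'
from h import *
x,y=tw(48,32); plan(x,y,130,3.2)
E
```

```text
at [585.4  66.1 156.9] w 20.3 t 7.15 F [ 0.5 -0.2 -2.3]
target [617.1  -0.9 130.    3.2] total shift/100 [-0.278 -0.687  0.269] turn/.5 [-0.001 -0.004  0.005] calls 1
```

Emit:
apply_moves(increments=[[[-0.28,-0.69,0,0,0,0,-1],[-0.28,-0.69,0.15,0,0,0,-1],[-0.28,-0.69,0.27,0,0,0,-1],[-0.28,-0.69,0.27,0,0,0,-1],[-0.28,-0.69,0.27,0,0,0,-1]]])

```text
clock: 7.65
position: [617.5, -0.4, 130.6]
ee_rot: [-0.03, 1.0, -0.0, -0.001]
contact_force: [0.2, 1.0, -1.1]
gripper_width: 20.6
```

```bash
python3 - <<'E'
from h import *
x,y=tw(48,32); plan(x,y,85,3.2)
p=arm.get_image('wrist'); overlay(p,items(TOTE,div=-47),(0,0,512,384),1.2,'pics/w4.png')
E
```

```text
at [ 6.175e+02 -4.000e-01  1.306e+02] w 20.6 t 7.65 F [ 0.2  1.  -1.1]
target [617.1  -0.9  85.    3.2] total shift/100 [ 0.004 -0.004  0.456] turn/.5 [-0.001 -0.002  0.007] calls 1
```

View pics/w4.png

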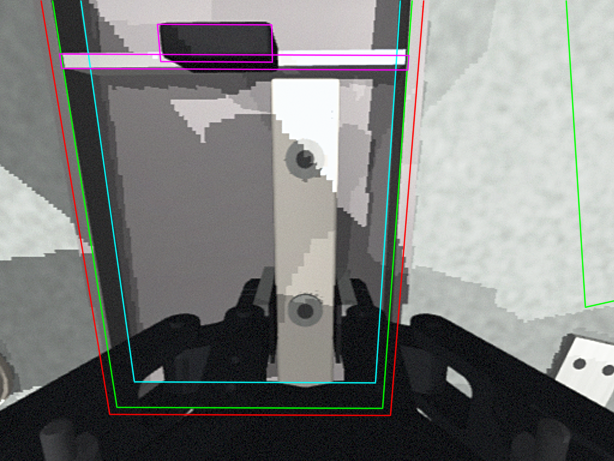

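Emit:
apply_moves(increments=[[[0,0,0.2,0,0,0,-1],[0,0,0.35,0,0,0,-1],[0,0,0.46,0,0,0,-1],[0,0,0.46,0,0,0,-1],[0,0,0.46,0,0,0,-1],[0,0,0.46,0,0,0,-0.05],[0,0,0.46,0,0,0,-0.05],[0,0,0.46,0,0,0,-0.05],[0,0,0.46,0,0,0,-0.05]]])

```text
clock: 8.6
position: [618.2, -1.6, 85.3]
ee_rot: [-0.029, 1.0, 0.0, 0.0]
contact_force: [0.3, -0.3, 0.2]
gripper_width: 40.6
```

Emit:
apply_moves(increments=[[[0,0,-0.2,0,0,0,-0.05],[0,0,-0.5,0,0,0,0.2],[0,0,-0.8,0,0,0,0.2],[0,0.3,-0.9,0,0,0,0.2],[0.2,0.8,-0.9,0,0,0,0.2],[0.4,1,-0.9,0,0,0,0.2],[0.4,1,-0.9,0,0,0,0.2]]])

```text
clock: 9.3
position: [570.1, 98.3, 175.3]
ee_rot: [-0.03, 1.0, 0.0, -0.0]
contact_force: [0.1, -0.4, 0.9]
gripper_width: 51.4
```

```bash
python3 - <<'E'
from h import *
plan(544.9,241.2,130,-1.9)
p=arm.get_image('top'); overlay(p,items(TOTE,div=-48),(110,110,190,165),3.5,'pics/d3.png')
E
```

```text
at [570.1  98.3 175.3] w 51.4 t 9.3 F [ 0.1 -0.4  0.9]
target [544.9 241.2 130.   -1.9] total shift/100 [0.164 1.442 0.454] turn/.5 [ 0.001 -0.002  0.188] calls 2
```

View pics/d3.png

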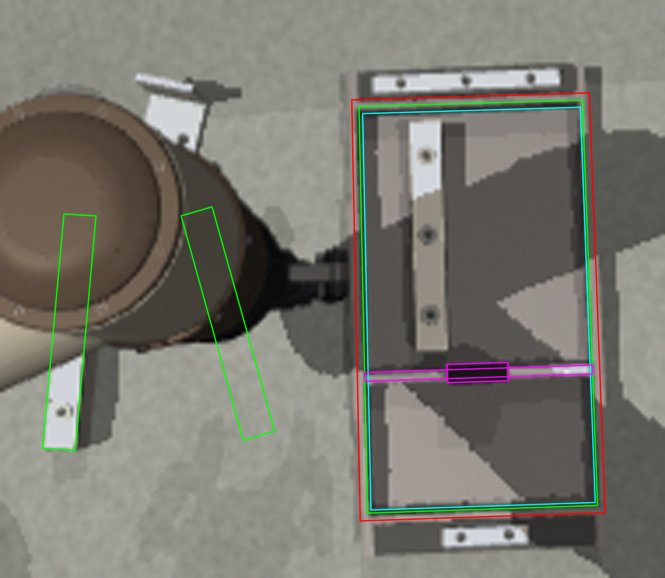

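L1 lies in the long compartment, clear of the divider. Next is L2.

Emit:
apply_moves(increments=[[[0.08,0.5,0,0,0,0.188,0.2],[0.08,0.8,0,0,0,0.188,0.2],[0.08,0.8,0,0,0,0.188,0.2],[0.08,0.8,0,0,0,0.188,0.2]]])

```text
clock: 9.75
position: [560.2, 175.3, 174.8]
ee_rot: [0.018, 1.0, -0.0, -0.0]
contact_force: [0.6, 0.4, 0.5]
gripper_width: 51.6
```

```bash
python3 - <<'E'
from h import *
plan(544.9,241.2,130,-1.9)
E
```

```text
at [560.2 175.3 174.8] w 51.6 t 9.75 F [0.6 0.4 0.5]
target [544.9 241.2 130.   -1.9] total shift/100 [0.176 0.653 0.448] turn/.5 [-0.    -0.    -0.006] calls 1
```

Emit:
apply_moves(increments=[[[0.17,0.65,0.1,0,0,0,0.2],[0.17,0.65,0.45,0,0,0,0.2],[0.17,0.65,0.45,0,0,0,0.2],[0.17,0.65,0.45,0,0,0,0.2],[0.17,0.65,0.45,0,0,0,0.2]]])

```text
clock: 10.25
position: [546.3, 239.9, 131.0]
ee_rot: [0.019, 1.0, 0.0, 0.001]
contact_force: [0.5, -0.4, 1.2]
gripper_width: 51.1
```

```bash
python3 - <<'E'
from h import *
plan(544.9,241.2,79,-1.9)
p=arm.get_image('wrist'); overlay(p,items(TOTE,div=-47),(0,0,512,384),1.2,'pics/w5.png')
E
```

```text
at [546.3 239.9 131. ] w 51.1 t 10.25 F [ 0.5 -0.4  1.2]
target [544.9 241.2  79.   -1.9] total shift/100 [0.015 0.012 0.52 ] turn/.5 [ 0.001  0.003 -0.01 ] calls 1
```

View pics/w5.png

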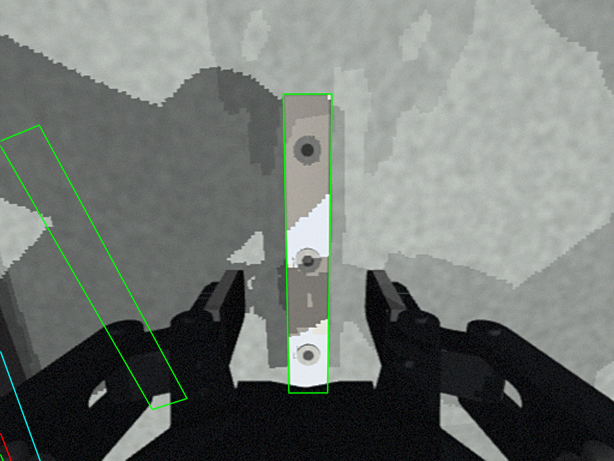

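Emit:
apply_moves(increments=[[[0.01,0.01,0.3,0,0,0,0.2],[0.01,0.01,0.5,0,0,0,0.2],[0.01,0.01,0.52,0,0,0,0.2],[0.01,0.01,0.52,0,0,0,0.2],[0.01,0.01,0.52,0,0,0,-1],[0.01,0.01,0.52,0,0,0,-1],[0.01,0.01,0.52,0,0,0,-1],[0.01,0.01,0.52,0,0,0,-1],[0.01,0.01,0.52,0,0,0,-1],[0.01,0.01,0.52,0,0,0,-1]]])

```text
clock: 11.3
position: [545.1, 242.6, 79.7]
ee_rot: [0.018, 1.0, 0.001, 0.001]
contact_force: [-1.0, -1.3, 6.6]
gripper_width: 21.0
```

Emit:
apply_moves(increments=[[[0,0,-0.2,0,0,0,-1],[0,0,-0.5,0,0,0,-1],[0,-0.1,-0.8,0,0,0,-1],[-0.2,-0.4,-0.8,0,0,0,-1],[-0.3,-0.8,-0.8,0,0,-0.19,-1],[-0.3,-0.8,-0.8,0,0,-0.19,-1],[-0.3,-0.8,-0.8,0,0,-0.19,-1]]])

```text
clock: 12.0
position: [571.1, 160.0, 157.7]
ee_rot: [-0.028, 1.0, 0.0, -0.0]
contact_force: [1.2, 0.8, -0.8]
gripper_width: 20.8
```

```bash
python3 - <<'E'
from h import *
x,y=tw(48,-30); plan(x,y,150,3.2)
E
```

```text
at [571.1 160.  157.7] w 20.8 t 12.0 F [ 1.2  0.8 -0.8]
target [620.6 -62.8 150.    3.2] total shift/100 [-0.37  -2.252  0.077] turn/.5 [ 0.    -0.001  0.   ] calls 3
```

Emit:
apply_moves(increments=[[[-0.1,-0.5,0,0,0,0,-1],[-0.2,-1,0,0,0,0,-1],[-0.2,-1,0,0,0,0,-1]]])

```text
clock: 12.3
position: [597.5, 59.1, 157.5]
ee_rot: [-0.027, 1.0, -0.0, -0.0]
contact_force: [0.4, 0.7, -1.1]
gripper_width: 21.3
```

Emit:
apply_moves(increments=[[[-0.1,-0.5,0,0,0,0,-1],[-0.17,-1,0,0,0,0,-1],[-0.17,-1,0,0,0,0,-1],[-0.17,-1,0,0,0,0,-1]]])

```text
clock: 12.7
position: [619.9, -36.7, 157.4]
ee_rot: [-0.028, 1.0, 0.0, -0.0]
contact_force: [0.5, 0.1, -1.7]
gripper_width: 20.8
```

```bash
python3 - <<'E'
from h import *
x,y=tw(48,-30); plan(x,y,130,3.2)
E
```

```text
at [619.9 -36.7 157.4] w 20.8 t 12.7 F [ 0.5  0.1 -1.7]
target [620.6 -62.8 130.    3.2] total shift/100 [ 0.007 -0.261  0.274] turn/.5 [ 0.    -0.001  0.002] calls 1
```

Emit:
apply_moves(increments=[[[0,-0.26,0,0,0,0,-1],[0,-0.26,0.27,0,0,0,-1],[0,-0.26,0.27,0,0,0,-1],[0,-0.26,0.27,0,0,0,-1],[0,-0.26,0.27,0,0,0,-1]]])

```text
clock: 13.2
position: [622.0, -61.1, 131.9]
ee_rot: [-0.03, 1.0, -0.0, 0.001]
contact_force: [-0.1, 0.1, -0.9]
gripper_width: 21.0
```

```bash
python3 - <<'E'
from h import *
x,y=tw(48,-30); plan(x,y,85,3.2)
p=arm.get_image('wrist'); overlay(p,items(TOTE,div=-47),(0,0,512,384),1.2,'pics/w6.png')
E
```

```text
at [622.  -61.1 131.9] w 21.0 t 13.2 F [-0.1  0.1 -0.9]
target [620.6 -62.8  85.    3.2] total shift/100 [ 0.016 -0.016  0.469] turn/.5 [-0.     0.003  0.009] calls 1
```

View pics/w6.png

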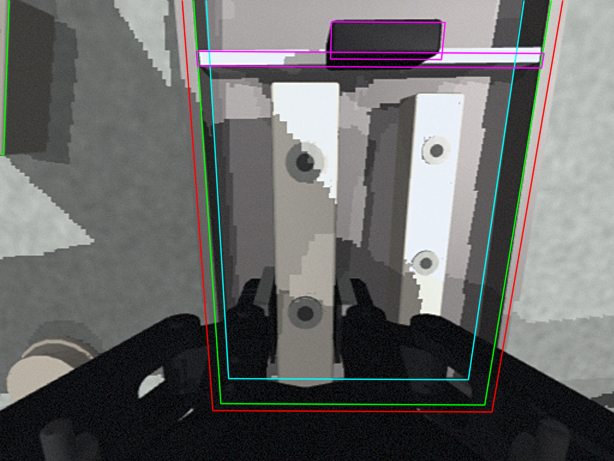

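Emit:
apply_moves(increments=[[[0,0,0.2,0,0,0,-1],[0,0,0.35,0,0,0,-1],[0,0,0.46,0,0,0,-1],[0,0,0.46,0,0,0,-1],[0,0,0.46,0,0,0,-1],[0,0,0.46,0,0,0,-0.05],[0,0,0.46,0,0,0,-0.05],[0,0,0.46,0,0,0,-0.05],[0,0,0.46,0,0,0,-0.05]]])

```text
clock: 14.15
position: [621.5, -62.5, 85.3]
ee_rot: [-0.029, 1.0, 0.0, 0.0]
contact_force: [-0.1, 0.0, -0.1]
gripper_width: 40.2
```

Emit:
apply_moves(increments=[[[0,0,-0.2,0,0,0,-0.05],[0,0,-0.5,0,0,0,0.2],[0,0,-0.8,0,0,0,0.2],[0.2,-0.4,-0.8,0,0,0.25,0.2],[0.4,-0.9,-0.8,0,0,0.49,0.2],[0.7,-1,-0.8,0,0,0.49,0.2],[0.7,-1,-0.8,0,0,0.49,0.2]]])

```text
clock: 14.85
position: [553.5, -168.5, 164.7]
ee_rot: [0.096, 0.995, 0.0, -0.002]
contact_force: [0.4, 0.2, -0.3]
gripper_width: 51.5
```

```bash
python3 - <<'E'
from h import *
plan(540,-211.5,130,-10.9)
p=arm.get_image('top'); overlay(p,items(TOTE,div=-48),(195,110,190,165),3.5,'pics/d4.png')
E
```

```text
at [ 553.5 -168.5  164.7] w 51.5 t 14.85 F [ 0.4  0.2 -0.3]
target [ 540.  -211.5  130.   -10.9] total shift/100 [ 0.049 -0.448  0.347] turn/.5 [ 0.    -0.007 -0.002] calls 1
```

View pics/d4.png

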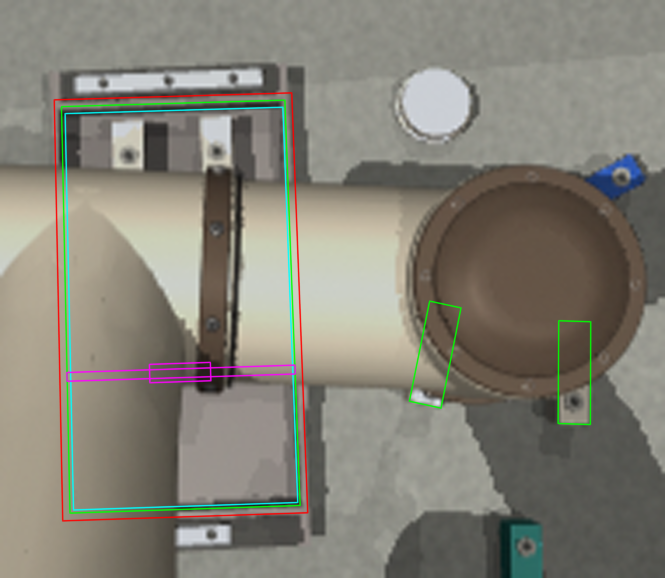

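For the short bars there are five candidates in the top view: white (319,213), white (359,216), blue (363,166), brown (411,209) and turquoise (346,274). The description says white, so I'm taking the two white ones. Next I approach the first and check it up close.

Emit:
apply_moves(increments=[[[0.05,-0.44,0.05,0,0,0,0.2],[0.05,-0.44,0.34,0,0,0,0.2],[0.05,-0.44,0.34,0,0,0,0.2],[0.05,-0.44,0.34,0,0,0,0.2],[0.05,-0.44,0.34,0,0,0,0.2]]])

```text
clock: 15.4
position: [545.6, -208.0, 132.0]
ee_rot: [0.092, 0.996, -0.0, 0.001]
contact_force: [-0.3, 0.4, -0.4]
gripper_width: 51.4
```

```bash
python3 - <<'E'
from h import *
plan(540,-211.5,79,-10.9)
p=arm.get_image('wrist'); overlay(p,items(TOTE,div=-47),(0,0,512,384),1.2,'pics/w7.png')
E
```

```text
at [ 545.6 -208.   132. ] w 51.4 t 15.4 F [-0.3  0.4 -0.4]
target [ 540.  -211.5   79.   -10.9] total shift/100 [ 0.05  -0.044  0.53 ] turn/.5 [-0.     0.004  0.011] calls 1
```

View pics/w7.png

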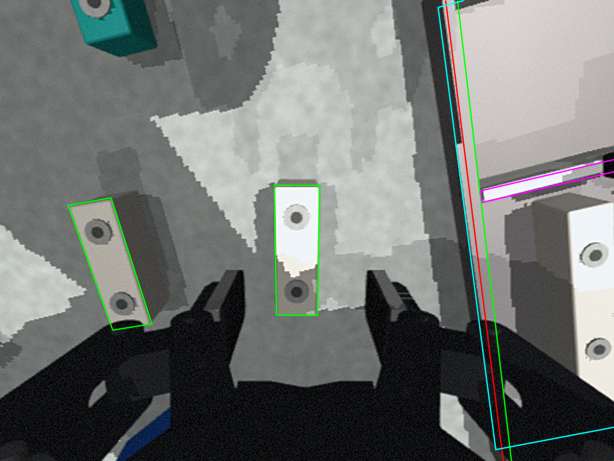

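Emit:
apply_moves(increments=[[[0.05,-0.04,0.3,0,0,0,0.2],[0.05,-0.04,0.5,0,0,0,0.2],[0.05,-0.04,0.52,0,0,0,0.2],[0.05,-0.04,0.52,0,0,0,0.2],[0.05,-0.04,0.52,0,0,0,-1],[0.05,-0.04,0.52,0,0,0,-1],[0.05,-0.04,0.52,0,0,0,-1],[0.05,-0.04,0.52,0,0,0,-1],[0.05,-0.04,0.52,0,0,0,-1],[0.05,-0.04,0.52,0,0,0,-1]]])

```text
clock: 16.45
position: [539.6, -211.7, 80.5]
ee_rot: [0.093, 0.996, -0.0, 0.002]
contact_force: [-0.6, 2.0, 6.9]
gripper_width: 20.6
```

Emit:
apply_moves(increments=[[[0,0,-0.2,0,0,0,-1],[0,0,-0.5,0,0,0,-1],[0,0,-0.8,0,0,0,-1],[0.2,0.4,-0.8,0,0,-0.25,-1],[0.3,0.8,-0.8,0,0,-0.49,-1],[0.3,0.8,-0.8,0,0,-0.49,-1],[0.3,0.8,-0.8,0,0,-0.49,-1]]])

```text
clock: 17.15
position: [523.9, -126.7, 159.2]
ee_rot: [-0.03, 1.0, 0.0, 0.0]
contact_force: [-0.1, 0.1, 0.2]
gripper_width: 20.3
```

```bash
python3 - <<'E'
from h import *
x,y=tw(-95,32); plan(x,y,150,3.2)
E
```

```text
at [ 523.9 -126.7  159.2] w 20.3 t 17.15 F [-0.1  0.1  0.2]
target [474.4  -8.9 150.    3.2] total shift/100 [0.424 1.206 0.092] turn/.5 [0.    0.001 0.008] calls 2
```

Emit:
apply_moves(increments=[[[0.4,0.3,0,0,0,0,-1],[0.43,0.7,0,0,0,0,-1],[0.43,0.95,0,0,0,0,-1],[0.43,0.95,0,0,0,0,-1]]])

```text
clock: 17.55
position: [475.6, -34.0, 159.1]
ee_rot: [-0.03, 1.0, 0.0, 0.0]
contact_force: [-0.6, -0.7, -0.2]
gripper_width: 21.1
```

Emit:
apply_moves(increments=[[[0,0.26,0,0,0,0,-1],[0,0.26,0.25,0,0,0,-1],[0,0.26,0.25,0,0,0,-1],[0,0.26,0.25,0,0,0,-1]]])

```text
clock: 17.95
position: [474.0, -10.2, 133.7]
ee_rot: [-0.028, 1.0, -0.0, -0.001]
contact_force: [0.1, -0.8, 0.4]
gripper_width: 21.2
```

```bash
python3 - <<'E'
from h import *
x,y=tw(-95,32); plan(x,y,85,3.2)
p=arm.get_image('wrist'); overlay(p,items(TOTE,div=-47),(0,0,512,384),1.2,'pics/w8.png')
E
```

```text
at [474.  -10.2 133.7] w 21.2 t 17.95 F [ 0.1 -0.8  0.4]
target [474.4  -8.9  85.    3.2] total shift/100 [-0.005  0.014  0.487] turn/.5 [-0.001 -0.003  0.002] calls 1
```

View pics/w8.png

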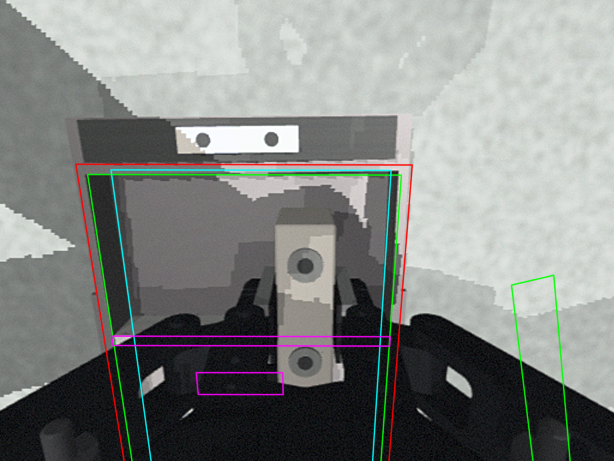

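Emit:
apply_moves(increments=[[[0,0,0.2,0,0,0,-1],[0,0,0.35,0,0,0,-1],[0,0,0.48,0,0,0,-1],[0,0,0.48,0,0,0,-1],[0,0,0.48,0,0,0,-1],[0,0,0.48,0,0,0,-0.05],[0,0,0.48,0,0,0,-0.05],[0,0,0.48,0,0,0,-0.05],[0,0,0.48,0,0,0,-0.05]]])

```text
clock: 18.9
position: [474.1, -9.2, 86.3]
ee_rot: [-0.029, 1.0, 0.0, 0.0]
contact_force: [0.4, -0.5, 0.1]
gripper_width: 40.5
```

Emit:
apply_moves(increments=[[[0,0,-0.2,0,0,0,-0.05],[0,0,-0.5,0,0,0,0.2],[0,0,-0.8,0,0,0,0.2],[-0.2,-0.4,-0.8,0,0,0,0.2],[-0.3,-0.8,-0.8,0,0,0.1,0.2],[-0.4,-1,-0.8,0,0,0.13,0.2],[-0.4,-1,-0.8,0,0,0.13,0.2]]])

```text
clock: 19.6
position: [520.7, -108.7, 165.9]
ee_rot: [0.005, 1.0, -0.0, 0.0]
contact_force: [-0.9, -0.2, -1.1]
gripper_width: 51.4
```

```bash
python3 - <<'E'
from h import *
plan(530,-306.8,160,-0.5)
E
```

```text
at [ 520.7 -108.7  165.9] w 51.4 t 19.6 F [-0.9 -0.2 -1.1]
target [ 5.300e+02 -3.068e+02  1.600e+02 -5.000e-01] total shift/100 [-0.113 -1.98   0.06 ] turn/.5 [-0.001  0.002 -0.003] calls 2
```

Emit:
apply_moves(increments=[[[-0.05,-0.5,0,0,0,0,0.2],[-0.05,-1,0,0,0,0,0.2],[-0.05,-1,0,0,0,0,0.2]]])

```text
clock: 19.9
position: [523.5, -210.3, 165.6]
ee_rot: [0.006, 1.0, -0.0, -0.0]
contact_force: [-0.2, 0.2, -0.4]
gripper_width: 51.3
```

Emit:
apply_moves(increments=[[[-0.05,-0.5,0,0,0,0,0.2],[-0.05,-0.97,0.1,0,0,0,0.2],[-0.05,-0.97,0.35,0,0,0,0.2],[-0.05,-0.97,0.35,0,0,0,0.2],[-0.05,-0.97,0.35,0,0,0,0.2]]])

```text
clock: 20.4
position: [528.1, -302.8, 130.7]
ee_rot: [0.003, 1.0, 0.0, -0.001]
contact_force: [0.3, 0.3, 1.1]
gripper_width: 51.5
```

```bash
python3 - <<'E'
from h import *
plan(530,-306.8,79,-.5)
p=arm.get_image('wrist'); overlay(p,items(TOTE,div=-47),(0,0,512,384),1.2,'pics/w9.png')
p=arm.get_image('top'); overlay(p,items(TOTE,div=-48),(195,110,190,165),3.5,'pics/d5.png')
E
```

```text
at [ 528.1 -302.8  130.7] w 51.5 t 20.4 F [0.3 0.3 1.1]
target [ 5.300e+02 -3.068e+02  7.900e+01 -5.000e-01] total shift/100 [-0.02  -0.04   0.517] turn/.5 [ 0.001 -0.004  0.007] calls 1
```

View pics/w9.png

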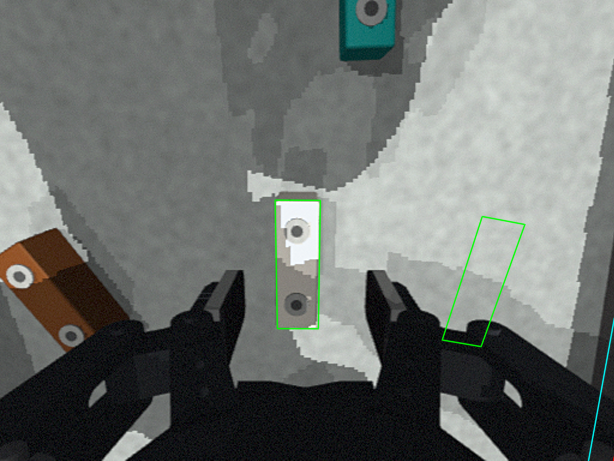

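View pics/d5.png

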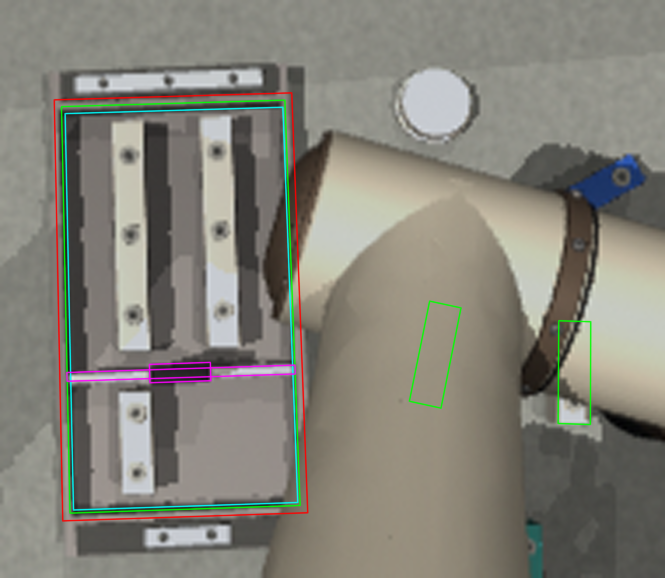

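All three bars placed so far lie flat and aligned. Next I grip the last short bar.

Emit:
apply_moves(increments=[[[-0.02,-0.04,0.3,0,0,0,0.2],[-0.02,-0.04,0.5,0,0,0,0.2],[-0.02,-0.04,0.52,0,0,0,0.2],[-0.02,-0.04,0.52,0,0,0,0.2],[-0.02,-0.04,0.52,0,0,0,-1],[-0.02,-0.04,0.52,0,0,0,-1],[-0.02,-0.04,0.52,0,0,0,-1],[-0.02,-0.04,0.52,0,0,0,-1],[-0.02,-0.04,0.52,0,0,0,-1],[-0.02,-0.04,0.52,0,0,0,-1]]])

```text
clock: 21.5
position: [531.4, -308.0, 80.7]
ee_rot: [0.003, 1.0, -0.001, 0.002]
contact_force: [-0.4, 1.6, 5.6]
gripper_width: 21.0
```

Emit:
apply_moves(increments=[[[0,0,-0.2,0,0,0,-1],[0,0,-0.5,0,0,0,-1],[0,0,-0.8,0,0,0,-1],[0.2,0.4,-0.8,0,0,-0.13,-1],[0.3,0.9,-0.8,0,0,-0.13,-1],[0.3,0.9,-0.8,0,0,-0.13,-1]]])

```text
clock: 22.1
position: [498.9, -213.9, 159.2]
ee_rot: [-0.031, 1.0, 0.001, -0.001]
contact_force: [1.6, 0.1, -0.6]
gripper_width: 20.9
```

```bash
python3 - <<'E'
from h import *
x,y=tw(-95,-30); plan(x,y,150,3.2)
E
```

```text
at [ 498.9 -213.9  159.2] w 20.9 t 22.1 F [ 1.6  0.1 -0.6]
target [477.8 -70.8 150.    3.2] total shift/100 [0.122 1.442 0.095] turn/.5 [ 0.003 -0.003  0.012] calls 2
```

Emit:
apply_moves(increments=[[[0.06,0.4,0,0,0,0,-1],[0.06,0.8,0,0,0,0,-1],[0.06,0.8,0,0,0,0,-1],[0.06,0.8,0,0,0,0,-1]]])

```text
clock: 22.5
position: [490.6, -137.6, 159.2]
ee_rot: [-0.03, 1.0, -0.0, 0.0]
contact_force: [0.3, -0.0, -0.7]
gripper_width: 21.1
```

Emit:
apply_moves(increments=[[[0.06,0.4,0,0,0,0,-1],[0.06,0.64,0.05,0,0,0,-1],[0.06,0.64,0.25,0,0,0,-1],[0.06,0.64,0.25,0,0,0,-1],[0.06,0.64,0.25,0,0,0,-1]]])

```text
clock: 23.0
position: [480.8, -75.5, 133.8]
ee_rot: [-0.029, 1.0, -0.0, -0.0]
contact_force: [0.7, -0.8, 0.2]
gripper_width: 20.5
```

```bash
python3 - <<'E'
from h import *
x,y=tw(-95,-30); plan(x,y,85.5,3.2)
p=arm.get_image('wrist'); overlay(p,items(TOTE,div=-47),(0,0,512,384),1.2,'pics/w10.png')
E
```

```text
at [480.8 -75.5 133.8] w 20.5 t 23.0 F [ 0.7 -0.8  0.2]
target [477.8 -70.8  85.5   3.2] total shift/100 [0.027 0.049 0.483] turn/.5 [-0.001 -0.002  0.002] calls 1
```

View pics/w10.png

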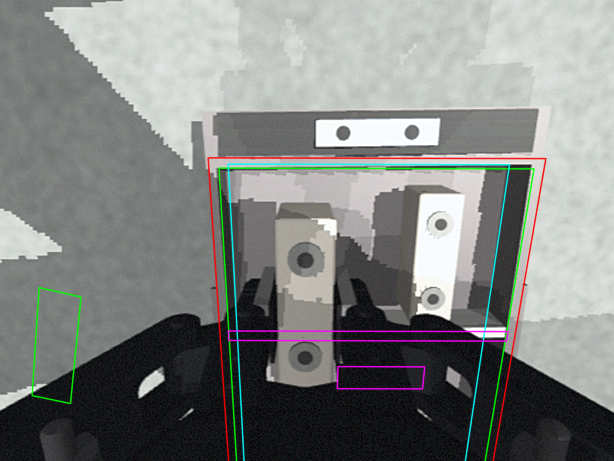

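Emit:
apply_moves(increments=[[[0.03,0.05,0.1,0,0,0,-1],[0.03,0.05,0.35,0,0,0,-1],[0.03,0.05,0.48,0,0,0,-1],[0.03,0.05,0.48,0,0,0,-1],[0.03,0.05,0.48,0,0,0,-1],[0.03,0.05,0.48,0,0,0,-0.05],[0.03,0.05,0.48,0,0,0,-0.05],[0.03,0.05,0.48,0,0,0,-0.05],[0.03,0.05,0.48,0,0,0,-0.05]]])

```text
clock: 23.95
position: [477.5, -69.7, 86.3]
ee_rot: [-0.029, 1.0, 0.0, 0.0]
contact_force: [0.7, 0.3, 0.3]
gripper_width: 40.2
```

Emit:
apply_moves(increments=[[[0,0,-0.2,0,0,0,-0.05],[0,0,-0.5,0,0,0,0.2],[0,0,-0.9,0,0,0,0.2],[0,-0.4,-0.9,0,0,0,0.2],[0,-0.8,-0.9,0,0,0,0.2],[0,-1,-0.9,0,0,0,0.2],[0,-1,-0.9,0,0,0,0.2]]])

```text
clock: 24.65
position: [483.1, -171.4, 175.9]
ee_rot: [-0.027, 1.0, -0.0, 0.0]
contact_force: [-0.6, 0.4, 0.5]
gripper_width: 51.4
```

Emit:
apply_moves(increments=[[[0,-0.5,-0.5,0,0,0,0.2],[0,-1,-1,0,0,0,0.2],[0,-1,-1,0,0,0,0.2],[0,-1,-1,0,0,0,0.2]]])

```text
clock: 25.05
position: [491.0, -271.9, 280.5]
ee_rot: [-0.028, 1.0, -0.002, 0.004]
contact_force: [0.2, 0.3, -0.3]
gripper_width: 51.7
```

Emit:
apply_moves(increments=[[[0.5,-0.5,0,0,0,0,0.2],[0.8,-1,0,0,0,0,0.2],[0.8,-1,0,0,0,0,0.2],[0.8,-1,0,0,0,0,0.2]]])

```text
clock: 25.45
position: [413.1, -374.8, 274.9]
ee_rot: [-0.027, 1.0, 0.001, -0.001]
contact_force: [-0.4, 0.3, -0.0]
gripper_width: 51.3
```

```bash
python3 - <<'E'
from h import *
print(arm.read_state()['position'],arm.read_state()['clock'])
p=arm.get_image('top'); overlay(p,[],(110,110,250,170),3.2,'pics/d6.png')
s=arm.get_image('scene'); overlay(s,[],(140,130,260,130),3,'pics/s6.png')
for o in arm.outline_of('blank',p)+arm.outline_of('bracket',p): print(np.round(o['box']),round(o['conf'],2))
E
```

```text
[ 413.09983697 -374.83160674  274.92703271] 25.45
[249. 264.  59.  15.] 0.62
[259. 177.  10.  62.] 0.35
[159. 145.  21.  26.] 0.72
```

View pics/d6.png

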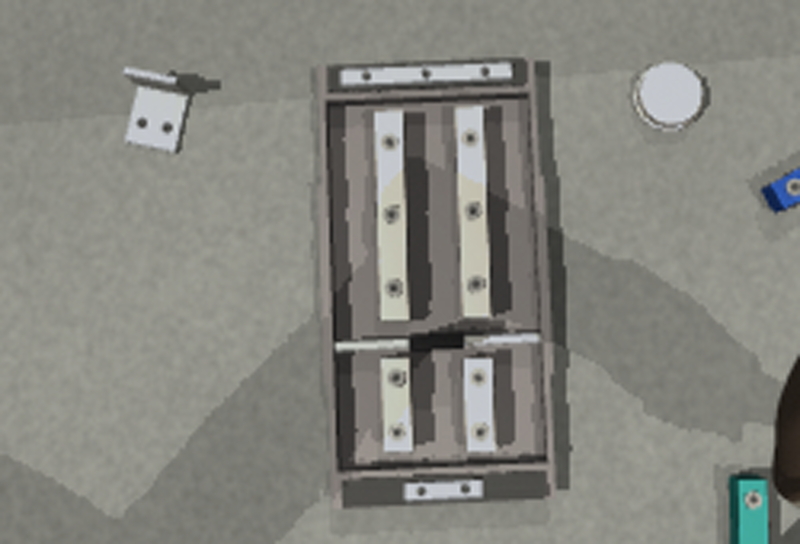

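View pics/s6.png

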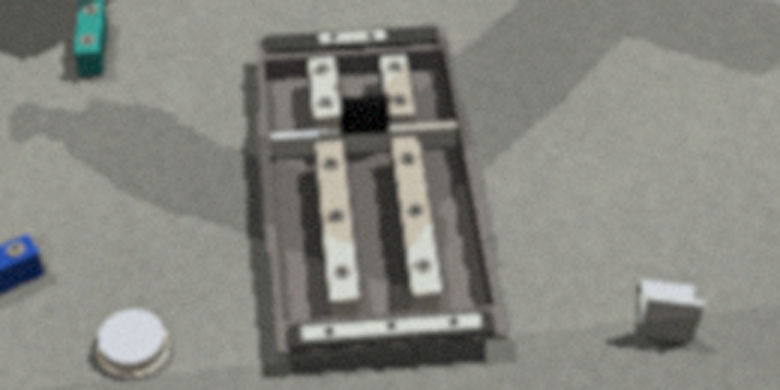

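Both views show all four bars flat, screws up and lengthwise, with the bystanders where they were. I'm handing in.

```bash
python3 - <<'E'
from h import *
print(arm.job_done())
E
```

```text
the job is handed in; nothing more can be done
None
```

The job is handed in at about 25.6 s on the robot's clock. The hand-in gives no verdict.

- **What I did:** I pushed the divider about 48 mm towards the short-tag end. I laid both long bars side by side in the long-tag compartment, and both white short bars side by side in the short-tag compartment. The blue, brown and turquoise look-alikes were left alone.
- **Last checks:** The last top and scene views show all four bars flat, screws up and lengthwise. They are clear of the walls and the divider, and the arm has retreated. The bracket's detection was within about 2 pixels of its first one.
- **Disagreements:** In the last picture the network did not report the ceramic blank, only two wrong low-confidence spots. By eye in both views the blank sits where it was at the start. The tote and divider overlays were 1 to 2 mm off at most, inside the clearances. I judged the final bar positions by eye and from the commanded release points, and did not measure them separately.

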